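# Key and sprocket on the storage-lift drive

### The job

The storage-lift drive on the counter needs its sprocket back. First drop the loose flat steel key into the slot across the top of the drive's shaft, flat on the slot's floor with both ends sticking out evenly, then take the sprocket whose bore has the keyway and slide it down over shaft and key until it sits fully home on the collar. Let go of both, and leave the other sprocket, with the plain round bore, where it lies.

Things in the scene. Friction and masses are not known exactly. Their poses are not given: they have to be found in the camera images.
- drive: (mm; d = diameter) Fixed grey gearbox 110x110, 50 high; motor (top 54) along +x. Upright shaft d32 on a dark collar d48 whose top is at z 56; shaft top z 102, last 6 mm tapered to d25. Slot across its top along x: 14 wide (bevelled mouth 19), floor z 80. Origin: shaft axis at counter height, z up. Slot same after half a turn.
- key: (mm) Loose flat steel bar 50 long (x), 8 wide (y), 14 high (z), 45 g, lying on the counter. Origin: centre of its underside. In the slot each end sticks out 9 mm past the shaft, so it can be held by its two ends while lowered in. Either end first. (The round headed clevis pin nearby is not the key.)
- sprocket: (mm) Loose steel sprocket lying boss up: toothed plate d110, 10 thick; boss d70 with two flats 52 apart facing +y and -y (46 long), boss top 42 above the underside. Through bore d39 with a keyway both sides along x, 22 wide (y), 60 end to end (x), full height. 0.35 to 0.65 kg. Origin: centre of underside, z up. Same after half a turn.
- plain_sprocket: Bystander: sprocket of the same outside shape and size, but its 39 mm bore is plain round, with no keyway. Origin: centre of its underside. It lies on the other side (left or right, varies) from the keyed one.
There are look-alikes about, which are no part of the job. Of the things shaped like the drive, the grey one is meant. Leave any purple or red look-alike of the sprocket alone.

How it is judged (in metres and radians):
On the way, in this order (a step that is already met when the one before it is completed fails the run):
1. the key lies in the shaft's slot, let go, before the sprocket goes on (z of key in the frame of drive between 0.076 and 0.085 m and horizontal distance between key and drive below 0.011 m and angle between the x axis of key and the x axis of drive, either way round below 0.35 rad and angle between key's own z axis and vertical below 0.15 rad and contact force between the fingers and key below 0.3 N), for 0.2 s.
2. the keyed sprocket is down over shaft and key (z of key in the frame of drive between 0.076 and 0.085 m and horizontal distance between key and drive below 0.011 m and angle between the x axis of key and the x axis of drive, either way round below 0.35 rad and angle between key's own z axis and vertical below 0.15 rad and z of sprocket in the frame of drive between 0.052 and 0.061 m and horizontal distance between sprocket and drive below 0.008 m and angle between sprocket's own z axis and vertical below 0.08 rad and angle between the x axis of sprocket and the x axis of drive, either way round below 0.5 rad), for 0.1 s.
At the end, for the whole second after the job is handed in: Key let go flat on the slot's floor (80 mm, +5/-4), centre within 11 mm of the shaft axis, 0.35 rad of the slot line; keyed sprocket let go on the collar (56 mm, +5/-4), within 8 mm of the axis, tilt under 0.08 rad, keyway within 0.5 rad; all at rest; plain one within 30 mm of its start (all of step 2 and contact force between the fingers and key below 0.3 N and contact force between the fingers and sprocket below 0.3 N and linear speed of each of sprocket, key below 0.02 m/s and distance of plain_sprocket from where it was at the start of the episode below 0.03 m); the robot touches nothing.
It fails at once if the plain-bored sprocket is pushed or carried away (more than 30 mm) (distance of plain_sprocket from where it was at the start of the episode above 0.03 m).
It also fails if it takes over 56 s, if anything falls off the work surface, if the arm or the gripper's body presses on something with over 40 N, if the wrist force passes 120 N, or if a joint passes its speed limit or range.

### The arm

A 6-joint arm with a two-finger parallel gripper is mounted at the origin on the work surface. World frame = base frame: x ahead of the robot, y to its left, z up, the work surface at z = 0. Lengths are in mm, angles in rad, forces in N, time in s.
With the tool pointing down it reaches from about 300 to 750 mm from the base axis. Payload 8.5 kg.
Tool frame: the origin (TCP) lies on the mounting face of the last link; the fingertips stand 173 mm ahead of it and the grasp point (between the pads) lies env.grasp_offset ahead of it (env.grasp_offset is the distance from the TCP to the grasp point, in mm); x points along the fingers, z is the direction in which the jaws open and shut, and the axes are right-handed (so a half turn about x gives the same grasp; the last joint's range is limited). The gripper opens to 85 mm and grips with 20 to 120 N. Pads are 22 mm wide; open, the fingers measure 114 mm over their backs; the gripper's body (76 mm by 85 mm) begins 54 mm behind the grasp point. The pads swing forward as they close: fully open they stand 13 mm farther back than shut.
Start: joints at [-1.328, 0.381, 1.297, -0, 1.464, -0.215], TCP at [243.079, -493.35, 404.722] pointing down, gripper open.
Joint ranges: [-3.11, 3.11], [-0.89, 2.33], [0.22, 2.48], [-1.42, 4.56], [0.17, 2.85], [-2.88, 2.88]. Speed limits (rad/s): [2.39, 2.39, 3.14, 3.14, 3.14, 3.14].

### API

Orientations are given as a unit quaternion [x, y, z, w].
In Python, from rig import env gives the robot as it stands.
- The arm moves only by the shell command python3 -m jog 'ROWS' [OPENING] [FORCE]. ROWS is JSON, a list of rows, each a list of 2 entries, a list of its own where there are three numbers: the shift along the tool's x, y, z in m, then the turn about the tool's x in degrees. A call has 1 to 12 rows; each row is the pose to reach, as a shift and turn from the pose commanded when the call began, along the tool's axes at that moment; what a row does not reach only later rows make up. A row lasts 1/10 s, in which the tool goes at most 50 mm and 8.59 degrees, less where a joint would pass 70% of its speed; a pose out of reach is approached as far as the arm can. A call with a gripper value outside its range is refused whole. OPENING is the finger opening in m, from 0 to 0.0854, set as the call begins (- or left out, the last holds). The fingers move at their own pace and stop on an object; FORCE is the grip in N (left out, the last holds). Time passes only in rows, so rows that repeat a pose let the fingers close. It gives the time, the measured TCP pose, the force and the opening at its end, in the units of the state.
- env.observe(): the state, without advancing time (a new reading comes with each control period).
- env.capture(name): name is "side" or "top" or "wrist"; returns a dict with "color" (384x512x3 uint8, red, green, blue), "depth" (384x512 float32, mm along the optical axis (not along the pixel's ray), 0 where there is no reading), "vertical_fov" (degrees; the focal length in pixels is half the picture's height over the tangent of half this angle, whatever the lens; pixels are square), "cx", "cy" (the principal point, pixels), "pose" (4x4, takes a point from camera to world coordinates); the wrist camera has in their place "mount" (4x4, takes a point from camera to tool coordinates, whose origin is the TCP and whose axes are the tool frame's). Camera axes: x right, y down, z forward; pixel columns grow to the right and rows downward; lengths in mm; the calibration is good to about 2 mm. The wrist camera is an equidistant fisheye: a pixel r from the principal point sees the ray r / f radians off the axis. A picture is of the moment at which its call begins: read the wrist's pose just before it.
- env.hand_in(): hands the job in, once; it reports no verdict.
Trained networks look in a picture, given as the dict that the camera call returned (one of the last four; its "shot" number tells which), for a name from the list of things; names that differ only in an ending like _2 or _b are one class to them, and where a whole thing is asked for, a point or a joint stands for the part that bears it (a point fixed in the world has none). Each returns a list of dicts, best first, with "confidence" (0 to 1); they miss things now and then, are a little off and sometimes report something else, mostly with a low value. They report only what shows in the picture. A call takes as long as a camera call. They do not tell look-alikes from the thing itself.
- env.recognise(thing, picture): "xyz" ([x, y, z] in mm, in world coordinates, good to about 4 mm: the middle of the surface that is visible of it).
- env.place_of(thing, picture): "xyz" ([x, y, z] in mm, in world coordinates, good to about 4 mm: a listed point, or the origin of a listed thing).
The state is a dict: "time": time; "joints": joint angles; "qvel": joint speeds; "tau": joint torques, N m; "eef_pos": TCP position; "ee_rot": TCP orientation; "force": force on the tool from outside, world axes, zero at the start; "moment": the same for the moment, N m; "opening": finger opening in mm.
Only numpy, scipy, OpenCV 4.12 (cv2) and the standard library are available. Lean on these libraries where they do the work, as an engineer would, in place of code of your own. Each camera call takes 0.05 s, during which the arm holds its last target. There are 200 camera calls.

## Working session

There is one attempt and no reset: what is moved stays moved. The work goes in short steps, Python scripts to look and compute and a shell command to move; the robot and the scene stay as the last step left them, time stands still between calls to the robot, and variables do not carry over. Pictures are saved under pics/ and viewed, about 8 in all and at most 12, crops included, and the job is handed in when it is done.

```bash
ls; mkdir -p pics
python3 - <<'E'
from rig import env
import cv2,numpy as np
print(env.grasp_offset, env.observe())
for n in ["top","side"]:
    p=env.capture(n); cv2.imwrite(f"pics/{n}1.png",cv2.resize(p["color"][:,:,::-1],(800,600)))
    np.savez(f"pics/{n}1.npz",**{k:v for k,v in p.items()})
    print(n,p["pose"],p["vertical_fov"],p["cx"],p["cy"])
    for t in ["drive","key","sprocket","plain_sprocket"]:
        for f in (env.place_of,):
            for r in f(t,p)[:4]: print(t,np.round(r["xyz"]),round(r["confidence"],2))
E
```

```text
pics
154.70000000000002 {'time': 0.0, 'joints': array([-1.32833197e+00,  3.81190324e-01,  1.29828734e+00, -4.25843210e-05,
        1.46360767e+00, -2.15283684e-01]), 'qvel': array([-0.00053859, -0.00079061, -0.00212952, -0.00128353, -0.00116957,
        0.00029876]), 'tau': array([ 3.21061680e-05, -4.48465097e+01, -2.31282020e+01, -1.77760821e-04,
        4.71993175e-03,  1.06841959e-06]), 'eef_pos': array([ 243.05036385, -493.32227122,  404.10567544]), 'ee_rot': array([ 0.37387657,  0.6007911 , -0.37316189,  0.60001381]), 'force': array([-0.22815534, -0.71409014,  0.49563496]), 'moment': array([-0.07811085, -0.02298118,  0.00341771]), 'opening': 85.51376854583732}
top [[-1.44697377e-02 -9.80383304e-01  1.96568571e-01  2.68531996e+02]
 [-9.99793378e-01  1.69928969e-02  1.11554178e-02  7.61219950e+01]
 [-1.42768548e-02 -1.96366539e-01 -9.80426618e-01  1.11493640e+03]
 [ 0.00000000e+00  0.00000000e+00  0.00000000e+00  1.00000000e+00]] 54.04393112086578 254.78041938225394 191.2648285024209
drive [ 216. -222.   -1.] 0.86
drive [752. 150.   1.] 0.84
drive [636. -19.  -2.] 0.72
key [459.  78.   0.] 0.5
sprocket [553. 268.   1.] 0.94
sprocket [393. 237.  -2.] 0.8
sprocket [337. 427.  -3.] 0.78
plain_sprocket [ 484. -268.   -0.] 0.66
side [[ 8.30509780e-01 -2.99479771e-01  4.69643878e-01 -1.56081331e+02]
 [-5.56582118e-01 -4.79007061e-01  6.78799368e-01 -8.46019586e+02]
 [ 2.16760548e-02 -8.25144898e-01 -5.64505134e-01  8.01342245e+02]
 [ 0.00000000e+00  0.00000000e+00  0.00000000e+00  1.00000000e+00]] 44.51875786888742 260.54139432959124 189.19405335202563
drive [ 219. -220.   -2.] 0.74
drive [635. -21.   1.] 0.69
key [640. -21.   2.] 0.63
key [456.  86.  -2.] 0.48
sprocket [552. 267.  -2.] 0.6
sprocket [386. 233.  -3.] 0.6
sprocket [342. 430.  -0.] 0.56
plain_sprocket [ 487. -263.    1.] 0.83
```

View pics/top1.png

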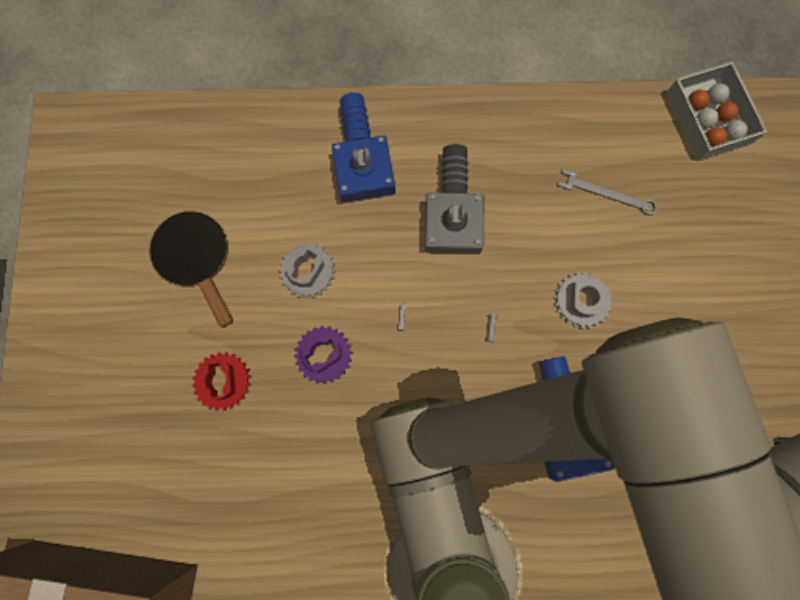

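View pics/side1.png

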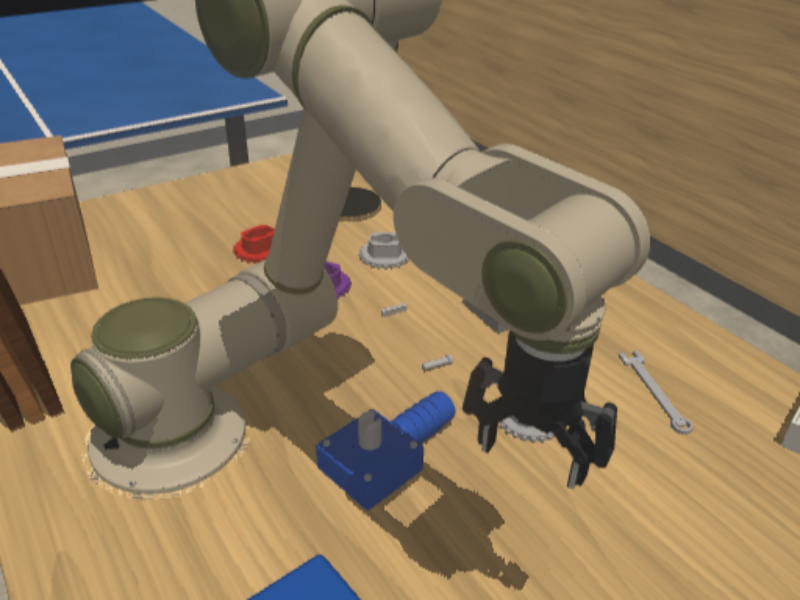

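```bash
cat > h.py <<'E'
import numpy as np
def load(n): return dict(np.load(f"pics/{n}.npz",allow_pickle=True))
def cloud(p):
    d=p["depth"].astype(float); h,w=d.shape; f=h/2/np.tan(np.radians(float(p["vertical_fov"]))/2)
    v,u=np.mgrid[:h,:w]; P=np.stack([(u-float(p["cx"]))/f*d,(v-float(p["cy"]))/f*d,d],-1)
    T=p["pose"]; return P@T[:3,:3].T+T[:3,3]
E
python3 - <<'E'
import cv2,numpy as np
from h import *
p=load("top1");W=cloud(p);c=np.ascontiguousarray(p["color"][:,:,::-1])
a=cv2.resize(c[185:225,235:335],(800,320),interpolation=cv2.INTER_CUBIC)
b=cv2.resize(c[145:200,165:235],(400,280),interpolation=cv2.INTER_CUBIC)
d=cv2.resize(c[110:165,265:325],(400,280),interpolation=cv2.INTER_CUBIC)
cv2.imwrite("pics/crop1.png",np.vstack([a,np.hstack([b,d])]))
for n,(u0,u1,v0,v1) in dict(A=(247,267,190,216),B=(304,324,196,223)).items():
    Q=W[v0:v1,u0:u1].reshape(-1,3);Q=Q[Q[:,2]>5]
    if len(Q)<5: print(n,len(Q));continue
    m=Q.mean(0);w,V=np.linalg.eigh(np.cov(Q[:,:2].T));print(n,len(Q),m,Q[:,2].max(),np.degrees(np.arctan2(V[1,1],V[0,1])),np.sqrt(w*12))
E
```

```text
A 51 [449.49379682  84.51293071  34.3255474 ] 1114.9363997660314 -179.16185983909173 [ 17.19679693 103.31607058]
B 83 [430.02932724 -82.24038776  38.8658236 ] 1114.9363997660314 140.49631708738355 [ 32.34249478 133.51891546]
```

View pics/crop1.png

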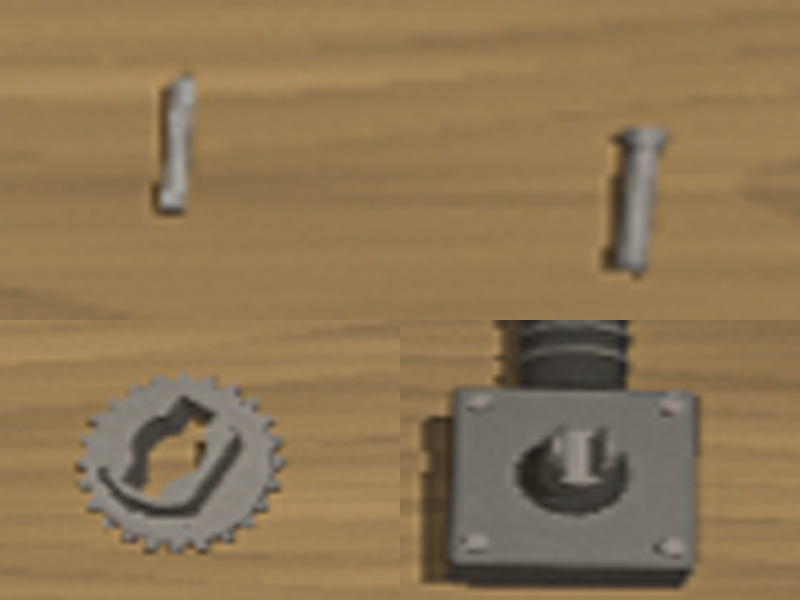

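Key = the headless flat bar at top (401,317). The one at (491,327) has a round head, so it is the clevis pin. The grey keyed sprocket is at (307,270), with the purple and red look-alikes and the plain one at (583,300) left alone. The grey drive is at (455,215) with its slot along the image vertical (≈ world x).

```bash
cat >> h.py <<'E'
def rect(Q):
    import cv2
    (c,s,a)=cv2.minAreaRect(Q[:,:2].astype(np.float32)); return np.round(c,1),np.round(s,1),round(a,1)
def circ(Q):
    import cv2
    c,r=cv2.minEnclosingCircle(Q[:,:2].astype(np.float32)); return np.round(c,1),round(r,1)
E
cat > m.py <<'E'
import sys
from h import *
for n in sys.argv[1:]:
    p=load(n);W=cloud(p).reshape(-1,3);W=W[p["depth"].ravel()>0]
    def near(x,y,r,z0,z1): return W[(np.hypot(W[:,0]-x,W[:,1]-y)<r)&(W[:,2]>z0)&(W[:,2]<z1)]
    print(n,"table z",np.median(near(450,0,40,-20,20)[:,2]))
    Q=near(636,-20,85,44,60);Q=Q[(Q[:,0]<690)];print("box",rect(Q),np.median(Q[:,2]))
    Q=near(636,-20,40,90,110);print("shaft",circ(Q),Q[:,:3].mean(0),np.sort(Q[:,2])[-5:])
    Q=near(553,268,65,35,50);print("boss",circ(Q),rect(Q),np.median(Q[:,2]))
    Q=near(553,268,75,5,16);print("plate",circ(Q),np.median(Q[:,2]))
    Q=near(459,80,40,6,25);print("key",len(Q),rect(Q),Q.mean(0),np.median(Q[:,2]))
E
python3 m.py top1 side1
```

```text
top1 table z -0.35049357122011315
box (array([634.6, -18.5]), array([107.4, 110.8]), 87.7) 49.44672754578801
shaft (array([633.4, -19.3]), 16.0) [632.92648224 -19.41179194  97.76549052] [101.99521394 102.04753609 102.6920673  102.92629442 103.15797538]
boss (array([551.2, 266.3]), 35.2) (array([551.3, 266.7]), array([52.9, 70.3]), 60.7) 40.974087608879245
plate (array([553.7, 271.4]), 59.8) 9.252180274508532
key 47 (array([456.1,  85.1]), array([40.2, 37.3]), 42.6) [454.00904467  84.66912798  13.17577823] 13.305847753362286
side1 table z -0.03598961047316607
box (array([0., 0.]), array([0., 0.]), 0.0) nan
shaft (array([0., 0.]), 0.0) [nan nan nan] []
boss (array([550.5, 263.3]), 35.2) (array([549.6, 265.7]), array([59.2, 60.7]), 59.8) 40.4625878443718
plate (array([548.7, 264. ]), 55.4) 9.72612848917504
key 58 (array([454.3,  82.1]), array([11.8, 48.8]), 81.4) [454.05361666  81.61258897  11.88981244] 12.34509726037561
  return _methods._mean(a, axis=axis, dtype=dtype,
  ret = ret.dtype.type(ret / rcount)
m.py:8: RuntimeWarning: Mean of empty slice.
  Q=near(636,-20,40,90,110);print("shaft",circ(Q),Q[:,:3].mean(0),np.sort(Q[:,2])[-5:])
  ret = um.true_divide(
```

```bash
cat > go.py <<'E'
import sys,numpy as np
from rig import env
from scipy.spatial.transform import Rotation as R
# args: x y tipz jawangle(world deg, mod 180); prints tool-frame shift (m) and turn (deg)
def calc(x,y,tz,ja,s=None):
    s=s or env.observe(); M=R.from_quat(s["ee_rot"]).as_matrix()
    d=M.T@(np.array([x,y,tz+173])-s["eef_pos"])/1000
    zc=np.degrees(np.arctan2(M[1,2],M[0,2])); t=(zc-ja+90)%180-90
    print("t",round(s["time"],2),"eef",np.round(s["eef_pos"],1),"toolx",np.round(M[:,0],3),"jaw",round(zc,1),"q",np.round(s["joints"],2),"F",np.round(s["force"],1),"op",round(s["opening"],1))
    print("shift",np.round(d,4),"turn",round(t,1),"or",round(t-180*np.sign(t),1),"dist",np.linalg.norm(d).round(3))
if __name__=="__main__": calc(*map(float,sys.argv[1:5]))
E
python3 go.py 454 82 160 -8.6; python3 go.py 635 -19 250 -2
```

```text
t 0.5 eef [ 243.1 -493.3  404.7] toolx [-0.  0. -1.] jaw -63.8 q [-1.33  0.38  1.3  -0.    1.46 -0.22] F [ 0.8 -0.2 -0.6] op 85.6
shift [ 0.0717  0.4435 -0.4229] turn -55.2 or 124.8 dist 0.617
t 0.5 eef [ 243.1 -493.3  404.7] toolx [-0.  0. -1.] jaw -63.8 q [-1.33  0.38  1.3  -0.    1.46 -0.22] F [ 0.8 -0.2 -0.6] op 85.6
shift [-0.0183  0.5612 -0.2523] turn -61.8 or 118.2 dist 0.616
```

```bash
S='[[0.07,0.443,-0.423],-55]'; python3 -m jog '[[[0.07,0.443,-0.423],-55],[[0.07,0.443,-0.423],-55],[[0.07,0.443,-0.423],-55],[[0.07,0.443,-0.423],-55],[[0.07,0.443,-0.423],-55],[[0.07,0.443,-0.423],-55],[[0.07,0.443,-0.423],-55],[[0.07,0.443,-0.423],-55],[[0.07,0.443,-0.423],-55],[[0.07,0.443,-0.423],-55],[[0.07,0.443,-0.423],-55],[[0.07,0.443,-0.423],-55]]' 0.0854 40; python3 go.py 454 82 160 -8.6
```

```text
time: 1.7
eef_pos: [448.2, 68.7, 336.6]
ee_rot: [0.054, 0.705, -0.054, 0.705]
force: [0.2, -0.8, 0.9]
opening: 85.4
t 1.7 eef [448.2  68.7 336.6] toolx [ 0.001 -0.    -1.   ] jaw -8.8 q [-0.11  0.28  1.67 -0.    1.19  0.04] F [ 0.2 -0.8  0.9] op 85.4
shift [0.0036 0.0141 0.0037] turn -0.2 or 179.8 dist 0.015
```

Now the wrist and top views (the arm may still cover some).

```bash
python3 -m jog '[[[0.0036,0.0141,0.0037],0],[[0.0036,0.0141,0.0037],0]]'
cat >> h.py <<'E'
def wcloud(p):
    from scipy.spatial.transform import Rotation as R
    d=p["depth"].astype(float); h,w=d.shape; f=h/2/np.tan(np.radians(float(p["vertical_fov"]))/2)
    v,u=np.mgrid[:h,:w]; a=(u-float(p["cx"]));b=(v-float(p["cy"])); r=np.hypot(a,b)+1e-9; th=r/f
    ok=(d>0)&(th<1.4); t=np.tan(np.where(ok,th,0))
    P=np.stack([a/r*t*d,b/r*t*d,d],-1); M=p["mount"]; P=P@M[:3,:3].T+M[:3,3]
    Rw=R.from_quat(p["ee_rot"]).as_matrix(); P=P@Rw.T+p["eef_pos"]; P[~ok]=1e4; return P
def wshot(name):
    from rig import env; import cv2
    s=env.observe(); p=env.capture("wrist"); p=dict(p); p["ee_rot"]=s["ee_rot"];p["eef_pos"]=s["eef_pos"]
    np.savez(f"pics/{name}.npz",**p); cv2.imwrite(f"pics/{name}.png",p["color"][:,:,::-1]); return p
E
python3 - <<'E'
from h import *
p=wshot("w1"); W=wcloud(p); print(p["vertical_fov"],p["mount"])
Z=W.reshape(-1,3)
def near(x,y,r,z0,z1): return Z[(np.hypot(Z[:,0]-x,Z[:,1]-y)<r)&(Z[:,2]>z0)&(Z[:,2]<z1)]
Q=near(454,82,45,-20,5);print("tab",len(Q),np.median(Q[:,2]))
for lo in (8,10,12):
    Q=near(454,82,45,lo,25);print("key",len(Q),rect(Q),Q.mean(0))
    m=Q[:,:2]-Q[:,:2].mean(0);w,V=np.linalg.eigh(np.cov(m.T));print(np.degrees(np.arctan(V[1,1]/V[0,1])),np.sqrt(12*w))
E
```

```text
time: 1.9
eef_pos: [453.9, 81.6, 332.5]
ee_rot: [0.053, 0.705, -0.053, 0.705]
force: [-0.5, -0.4, 0.1]
opening: 85.3
65.70646984690485 [[ 8.84226998e-04 -3.16984568e-01  9.48430283e-01  3.04976960e+01]
 [-2.75710646e-04 -9.48430695e-01 -3.16984448e-01  8.24719274e+01]
 [ 9.99999571e-01  1.87938804e-05 -9.26024046e-04  3.67705743e-01]
 [ 0.00000000e+00  0.00000000e+00  0.00000000e+00  1.00000000e+00]]
tab 4996 0.32113716173807916
key 438 (array([456. ,  84.6]), array([ 9. , 49.8]), 83.5) [455.75700258  85.36539234  13.52517239]
-6.400350290969475 [ 8.67358246 49.40443934]
key 409 (array([456. ,  84.6]), array([ 8.8, 49.8]), 83.8) [455.73767336  85.13934812  13.84892512]
-6.3574631791253235 [ 8.4332401  49.72811017]
key 385 (array([456. ,  84.7]), array([ 8.6, 49.8]), 83.8) [455.68838942  84.99057945  14.00969349]
-6.436322089741168 [ 8.11695738 49.45433163]
```

View pics/w1.png

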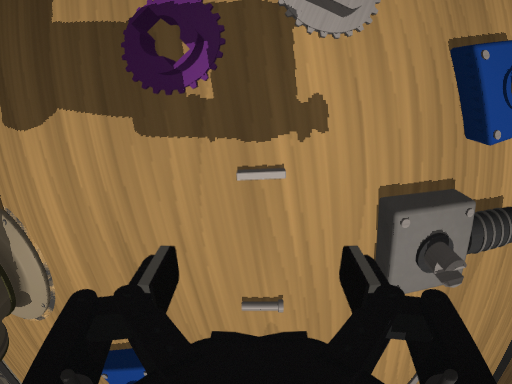

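```bash
python3 - <<'E'
from h import *
p=load("w1"); W=wcloud(p)
T=W-p["eef_pos"]
from scipy.spatial.transform import Rotation as R
T=T@R.from_quat(p["ee_rot"]).as_matrix()
for u0,u1 in ((130,185),(335,400)):
    Q=T[240:300,u0:u1].reshape(-1,3); Q=Q[(Q[:,0]<250)]
    print(len(Q),"toolx max",np.sort(Q[:,0])[-6:].round(),"y",Q[:,1].min().round(),Q[:,1].max().round(),"z",Q[:,2].min().round(),Q[:,2].max().round())
Z=W.reshape(-1,3)
def near(x,y,r,z0,z1): return Z[(np.hypot(Z[:,0]-x,Z[:,1]-y)<r)&(Z[:,2]>z0)&(Z[:,2]<z1)]
Q=near(635,-19,78,46,53);Q=Q[Q[:,0]<690];print("box",rect(Q),len(Q))
Q=near(635,-19,30,99,106);print("shaft",circ(Q),Q.mean(0),len(Q))
Q=near(635,-19,30,75,110);print("shaft",circ(Q),Q.mean(0),len(Q))
E
python3 go.py 456 84.8 3 -6.4
```

```text
2054 toolx max [160. 160. 160. 160. 160. 160.] y -10.0 11230.0 z -56.0 7956.0
2217 toolx max [160. 160. 160. 160. 160. 160.] y -10.0 11230.0 z 41.0 7956.0
box (array([635. , -18.8]), array([109.4, 110.4]), 87.9) 4603
shaft (array([635.5, -18.8]), 14.2) [634.69055149 -17.42508606 101.01196769] 144
shaft (array([635.9, -18.4]), 17.2) [631.67723776 -15.9710171   90.06622767] 884
t 1.95 eef [453.7  80.4 332.8] toolx [-0.001 -0.    -1.   ] jaw -8.6 q [-0.08  0.3   1.65 -0.    1.19  0.07] F [-0.2 -0.9  0.7] op 85.2
shift [0.1568 0.0047 0.0017] turn -2.2 or 177.8 dist 0.157
```

```bash
python3 -m jog '[[[0.04,0.0045,0.0015],-2.2],[[0.08,0.0045,0.0015],-2.2],[[0.11,0.0045,0.0015],-2.2],[[0.13,0.0045,0.0015],-2.2],[[0.13,0.0045,0.0015],-2.2]]'; python3 go.py 456 84.8 -2 -6.4
```

```text
time: 2.45
eef_pos: [455.4, 82.8, 201.5]
ee_rot: [0.041, 0.707, -0.041, 0.704]
force: [0.2, 0.2, -0.1]
opening: 85.3
t 2.45 eef [455.4  82.8 201.5] toolx [-0.004  0.    -1.   ] jaw -6.7 q [-0.08  0.51  1.81 -0.    0.83  0.04] F [ 0.2  0.2 -0.1] op 85.3
shift [0.0305 0.0021 0.0005] turn -0.3 or 179.7 dist 0.031
```

```bash
python3 -m jog '[[[0.015,0.0012,0.0005],0],[[0.025,0.0012,0.0005],0],[[0.03,0.0012,0.0005],0],[[0.03,0.0012,0.0005],0]]';  python3 -m jog '[[[0,0,0],0],[[0,0,0],0],[[0,0,0],0],[[0,0,0],0],[[0,0,0],0],[[0,0,0],0],[[0,0,0],0]]' 0.045 35; python3 go.py 456 84.8 -2 -6.4
```

```text
time: 2.85
eef_pos: [456.5, 84.9, 173.1]
ee_rot: [0.041, 0.706, -0.041, 0.706]
force: [0.2, -0.2, -0.8]
opening: 85.2
time: 3.55
eef_pos: [456.6, 85.2, 173.8]
ee_rot: [0.04, 0.706, -0.04, 0.706]
force: [-0.8, -0.3, 7.0]
opening: 48.6
t 3.55 eef [456.6  85.2 173.8] toolx [ 0.001 -0.    -1.   ] jaw -6.6 q [-0.07  0.56  1.83 -0.    0.75  0.04] F [-0.8 -0.3  7. ] op 48.6
shift [ 0.0028 -0.0005 -0.0005] turn -0.2 or 179.8 dist 0.003
```

```bash
python3 -m jog '[[[-0.03,0,0],0],[[-0.07,0,0],0],[[-0.11,0,0],0],[[-0.14,0,0],0],[[-0.15,0,0],0],[[-0.15,0,0],0]]'
python3 - <<'E'
from h import *
wshot("w2")
E
python3 go.py 635.2 -18.8 150 -2.2
```

```text
time: 4.15
eef_pos: [456.4, 85.3, 323.8]
ee_rot: [0.04, 0.705, -0.04, 0.707]
force: [0.7, 0.3, -1.1]
opening: 48.6
t 4.2 eef [456.2  85.2 322.5] toolx [-0.  0. -1.] jaw -6.6 q [-0.07  0.32  1.66 -0.    1.16  0.04] F [-0.1 -0.  -1.4] op 48.6
shift [-0.0005 -0.0829  0.1897] turn -4.4 or 175.6 dist 0.207
```

View pics/w2.png

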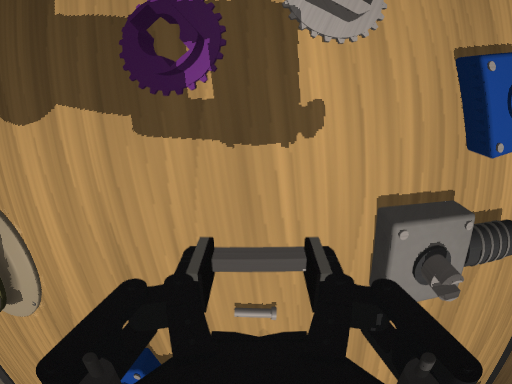

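The key is held by both ends, level, at px (212–305, 260). Next I measure it in the tool frame.

```bash
cat > inhand.py <<'E'
import sys; from h import *
from scipy.spatial.transform import Rotation as R
p=load(sys.argv[1]); W=wcloud(p); T=(W-p["eef_pos"])@R.from_quat(p["ee_rot"]).as_matrix()
Q=T[240:280,220:297].reshape(-1,3);Q=Q[(Q[:,0]<190)&(Q[:,0]>130)&(abs(Q[:,2])<20)&(abs(Q[:,1])<15)]
print("toolx",np.percentile(Q[:,0],[2,50,98]),"y",np.percentile(Q[:,1],[2,50,98]))
for s in (-1,1):
    q=Q[Q[:,2]*s>8]; print(s,np.percentile(q[:,0],[2,98]).round(1),np.percentile(q[:,1],[2,98]).round(1))
E
python3 inhand.py w2
python3 -m jog '[[[0,-0.02,0.045],-4.4],[[0,-0.04,0.09],-4.4],[[0,-0.06,0.135],-4.4],[[0,-0.083,0.19],-4.4],[[0,-0.083,0.19],-4.4],[[0,-0.083,0.19],-4.4]]'; python3 go.py 635.2 -18.8 120 -2.2
```

```text
toolx [158.54916922 160.33399315 172.2703009 ] y [-4.36303437  2.37093115  3.5764553 ]
-1 [158.6 171.5] [-4.6  3.5]
1 [158.6 172.4] [-3.9  3.7]
time: 4.8
eef_pos: [636.5, -19.9, 319.9]
ee_rot: [0.014, 0.708, -0.014, 0.705]
force: [-0.5, 1.0, -0.7]
opening: 48.3
t 4.8 eef [636.5 -19.9 319.9] toolx [-0.004  0.001 -1.   ] jaw -2.2 q [-0.22  0.6   1.17  0.    1.38 -0.18] F [-0.5  1.  -0.7] op 48.3
shift [ 0.0269  0.0011 -0.0012] turn -0.0 or 180.0 dist 0.027
```

```bash
python3 - <<'E'
from h import *
wshot("w3"); p=load("w3"); Z=wcloud(p).reshape(-1,3); print(p["eef_pos"])
def near(x,y,r,z0,z1): return Z[(np.hypot(Z[:,0]-x,Z[:,1]-y)<r)&(Z[:,2]>z0)&(Z[:,2]<z1)]
Q=near(635,-19,78,46,53);Q=Q[Q[:,0]<690];print("box",rect(Q),len(Q),Q[:,1].max())
Q=near(635,-19,30,99,106);print("shaft",circ(Q),Q.mean(0),len(Q))
E
python3 go.py 635.2 -18.8 120 -2.2
```

```text
[636.51923385 -19.92800419 319.85722248]
box (array([635.3, -18.3]), array([108.4, 109.5]), 88.1) 11134 37.518691521642
shaft (array([635.7, -18.8]), 14.7) [635.86675356 -18.02851211 101.14845422] 379
t 4.85 eef [635.6 -19.  320.6] toolx [-0.004  0.001 -1.   ] jaw -2.2 q [-0.22  0.6   1.17  0.    1.38 -0.18] F [-0.1 -0.2 -0.2] op 48.6
shift [ 0.0276  0.0001 -0.0003] turn 0.0 or -180.0 dist 0.028
```

View pics/w3.png

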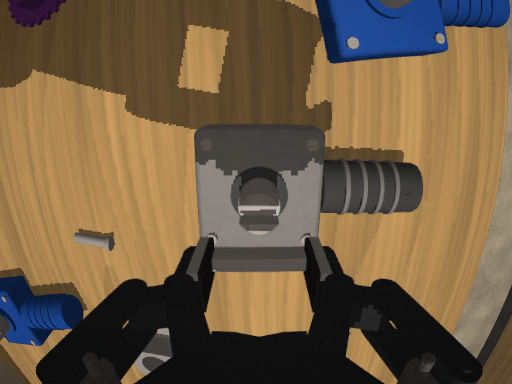

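```bash
python3 -m jog '[[[0.02,0.0005,-0.0005],0],[[0.04,0.0005,-0.0005],0],[[0.05,0.0005,-0.0005],0],[[0.055,0.0005,-0.0005],0],[[0.055,0.0005,-0.0005],0]]'; python3 go.py 635.4 -18.4 82.5 -2.0
```

```text
time: 5.35
eef_pos: [634.9, -18.0, 267.8]
ee_rot: [0.013, 0.707, -0.013, 0.707]
force: [0.4, -0.1, 0.1]
opening: 48.5
t 5.35 eef [634.9 -18.  267.8] toolx [-0.001  0.    -1.   ] jaw -2.1 q [-0.21  0.65  1.24  0.    1.25 -0.18] F [ 0.4 -0.1  0.1] op 48.5
shift [ 0.0123 -0.0004  0.0005] turn -0.1 or 179.9 dist 0.012
```

```bash
python3 -m jog '[[[0.004,0,0.0005],0],[[0.008,0,0.0005],0],[[0.011,0,0.0005],0],[[0.013,0,0.0005],0],[[0.013,0,0.0005],0]]'; python3 go.py 635.4 -18.4 80 -2.0
```

```text
time: 5.85
eef_pos: [635.7, -18.5, 254.7]
ee_rot: [0.013, 0.707, -0.013, 0.707]
force: [-0.3, -0.3, -1.0]
opening: 48.6
t 5.85 eef [635.7 -18.5 254.7] toolx [-0.  0. -1.] jaw -2.2 q [-0.21  0.66  1.25  0.    1.23 -0.18] F [-0.3 -0.3 -1. ] op 48.6
shift [ 0.0017  0.0001 -0.0003] turn -0.2 or 179.8 dist 0.002
```

```bash
python3 -m jog '[[[0.001,0,0],0],[[0.002,0,0],0],[[0.002,0,0],0]]'; python3 -m jog '[[[0,0,0],0],[[0,0,0],0],[[0,0,0],0],[[0,0,0],0],[[0,0,0],0],[[0,0,0],0]]' 0.075; python3 -m jog '[[[-0.04,0,0],0],[[-0.08,0,0],0],[[-0.11,0,0],0],[[-0.12,0,0],0],[[-0.12,0,0],0]]' 0.0854
python3 - <<'E'
from h import *
wshot("w4"); p=load("w4"); Z=wcloud(p).reshape(-1,3); print(p["eef_pos"])
def near(x,y,r,z0,z1): return Z[(np.hypot(Z[:,0]-x,Z[:,1]-y)<r)&(Z[:,2]>z0)&(Z[:,2]<z1)]
Q=near(635,-19,45,88,96.5);Q=Q[abs(Q[:,1]+18.5)<6];print("key",rect(Q),len(Q),np.median(Q[:,2]))
for s in (-1,1):
    q=near(635.4+s*21,-18.5,6,60,110); print(s,len(q),q.mean(0),q[:,2].max())
import cv2; cv2.imwrite("pics/w4c.png",cv2.resize(p["color"][100:300,130:390,::-1],(780,600)))
Q=near(552,267,75,37,48);print("boss",circ(Q),rect(Q),len(Q))
E
```

```text
time: 6.15
eef_pos: [635.7, -18.5, 253.8]
ee_rot: [0.013, 0.707, -0.013, 0.707]
force: [-1.7, 0.1, 4.8]
opening: 48.6
time: 6.75
eef_pos: [635.8, -18.5, 252.9]
ee_rot: [0.013, 0.707, -0.013, 0.707]
force: [0.7, -0.7, -0.8]
opening: 75.1
time: 7.25
eef_pos: [635.7, -18.4, 373.9]
ee_rot: [0.013, 0.706, -0.014, 0.708]
force: [-0.2, -0.2, -0.4]
opening: 85.1
[635.67394638 -18.44056929 373.90698073]
key (array([636. , -17.5]), array([10.4, 50.1]), 88.2) 565 93.90223265644374
-1 116 [615.32392018 -17.20773254  92.3198645 ] 95.90429076521349
1 134 [655.96342566 -18.38326599  92.31647115] 95.847119134585
boss (array([0., 0.]), 0.0) (array([0., 0.]), array([0., 0.]), 0.0) 0
```

View pics/w4c.png

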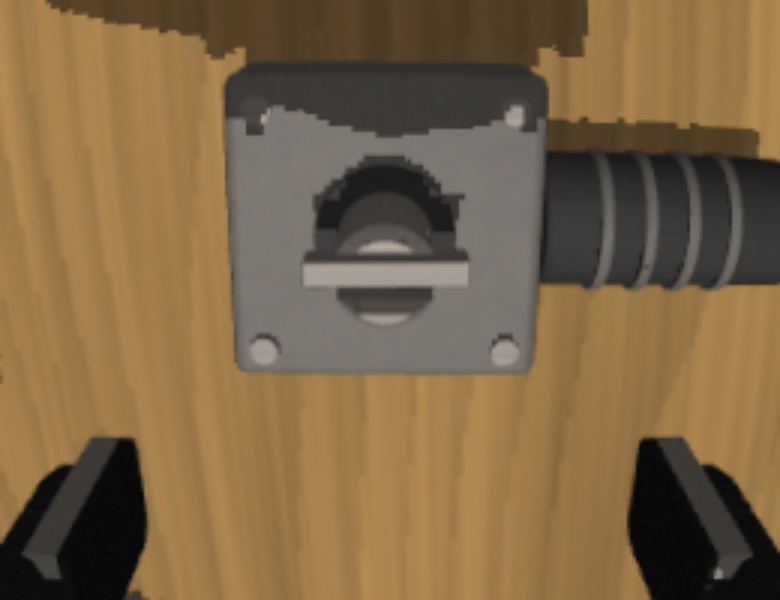

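```bash
python3 go.py 551.3 266.5 170 60.7
```

```text
t 7.3 eef [635.6 -18.5 372.2] toolx [-0.001  0.    -1.   ] jaw -2.2 q [-0.21  0.56  1.09  0.    1.49 -0.18] F [ 0.8  0.1 -0.3] op 85.1
shift [ 0.0293  0.2816 -0.095 ] turn -62.9 or 117.1 dist 0.299
```

```bash
python3 -m jog '[[[0.029,0.282,-0.095],-63],[[0.029,0.282,-0.095],-63],[[0.029,0.282,-0.095],-63],[[0.029,0.282,-0.095],-63],[[0.029,0.282,-0.095],-63],[[0.029,0.282,-0.095],-63],[[0.029,0.282,-0.095],-63],[[0.029,0.282,-0.095],-63],[[0.029,0.282,-0.095],-63],[[0.029,0.282,-0.095],-63]]'
cat > boss.py <<'E'
import sys
from h import *
p=wshot(sys.argv[1]); Z=wcloud(p).reshape(-1,3)
def near(x,y,r,z0,z1): return Z[(np.hypot(Z[:,0]-x,Z[:,1]-y)<r)&(Z[:,2]>z0)&(Z[:,2]<z1)]
Q=near(552,267,60,39,46);print("boss",circ(Q),rect(Q),len(Q),np.median(Q[:,2]))
Q=near(552,267,70,8,12);print("plate",circ(Q),len(Q))
E
python3 boss.py w5; python3 go.py 551.3 266.5 15 60.7
```

```text
time: 8.3
eef_pos: [551.5, 266.8, 342.5]
ee_rot: [-0.357, 0.611, 0.358, 0.609]
force: [0.0, 0.4, 0.1]
opening: 85.0
boss (array([552.7, 267.3]), 35.0) (array([552.7, 267.3]), array([52.2, 69.9]), 59.0) 1731 42.14770268440634
plate (array([552.7, 267.7]), 54.9) 3391
t 8.35 eef [551.6 266.6 342.9] toolx [-0.002 -0.    -1.   ] jaw 60.7 q [ 0.26  0.54  1.21  0.    1.39 -0.8 ] F [-0.1 -0.5  0.4] op 85.5
shift [ 0.1549  0.     -0.    ] turn 0.0 or -180.0 dist 0.155
```

View pics/w5.png

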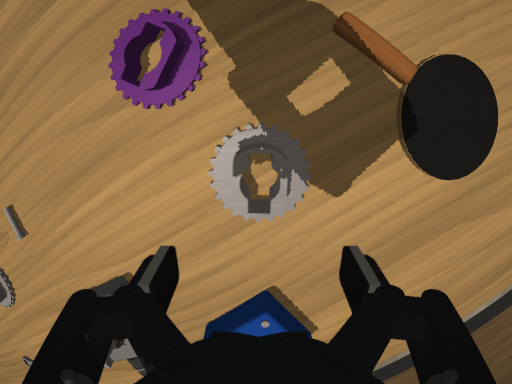

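The grey sprocket at (260,175) clearly has the keyway, running perpendicular to the jaws. I descend onto it.

```bash
python3 go.py 552.7 267.3 16 59; python3 -m jog '[[[0.04,0,0.0012],1.7],[[0.08,0,0.0012],1.7],[[0.115,0,0.0012],1.7],[[0.14,0,0.0012],1.7],[[0.15,0,0.0012],1.7],[[0.153,0,0.0012],1.7],[[0.153,0,0.0012],1.7]]'; python3 go.py 552.7 267.3 16 59
```

```text
t 8.35 eef [551.6 266.6 342.9] toolx [-0.002 -0.    -1.   ] jaw 60.7 q [ 0.26  0.54  1.21  0.    1.39 -0.8 ] F [-0.1 -0.5  0.4] op 85.5
shift [ 0.1539 -0.0008  0.0013] turn 1.7 or -178.3 dist 0.154
time: 9.05
eef_pos: [552.4, 267.9, 191.7]
ee_rot: [-0.349, 0.615, 0.349, 0.616]
force: [0.5, 0.7, 0.1]
opening: 85.4
t 9.05 eef [552.4 267.9 191.7] toolx [ 0.001  0.    -1.   ] jaw 59.1 q [ 0.26  0.71  1.38 -0.    1.05 -0.77] F [0.5 0.7 0.1] op 85.4
shift [ 0.0027 -0.0006 -0.0004] turn 0.1 or -179.9 dist 0.003
```

```bash
python3 -m jog '[[[0.002,-0.0005,0],0],[[0.002,-0.0005,0],0],[[0.002,-0.0005,0],0],[[0.002,-0.0005,0],0],[[0.002,-0.0005,0],0],[[0.002,-0.0005,0],0],[[0.002,-0.0005,0],0],[[0.002,-0.0005,0],0]]' 0.045 60; python3 -m jog '[[[-0.005,0,0],0],[[-0.02,0,0],0],[[-0.05,0,0],0],[[-0.09,0,0],0],[[-0.13,0,0],0],[[-0.15,0,0],0],[[-0.15,0,0],0]]'; python3 -c "
from h import *;p=wshot('w6')"; python3 go.py 635.6 -18.6 155 88
```

```text
time: 9.85
eef_pos: [552.6, 267.7, 190.1]
ee_rot: [-0.349, 0.615, 0.349, 0.615]
force: [-2.1, -1.4, 5.4]
opening: 50.9
time: 10.55
eef_pos: [552.4, 267.8, 341.7]
ee_rot: [-0.349, 0.613, 0.349, 0.617]
force: [-0.2, 0.0, -6.7]
opening: 50.8
t 10.6 eef [552.2 267.7 339.2] toolx [ 0.001  0.    -1.   ] jaw 59.1 q [ 0.26  0.54  1.22  0.    1.38 -0.77] F [-0.2 -0.9 -7.3] op 50.8
shift [ 0.0111 -0.2184 -0.203 ] turn -28.9 or 151.1 dist 0.298
```

View pics/w6.png

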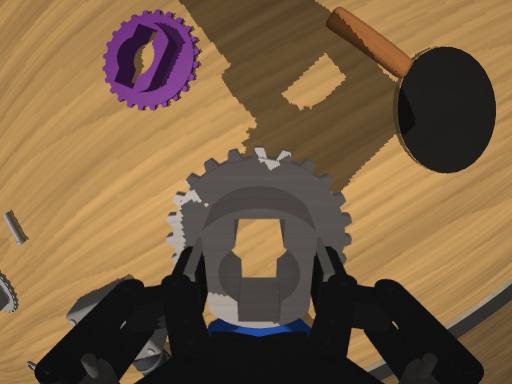

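Sprocket held (plate at px 170–350, 150–320). Now I measure its pose in the hand.

```bash
cat > inh2.py <<'E'
import sys; from h import *
from scipy.spatial.transform import Rotation as R
p=load(sys.argv[1]); W=wcloud(p); T=((W-p["eef_pos"])@R.from_quat(p["ee_rot"]).as_matrix())[140:345,160:360].reshape(-1,3)
T=T[(T[:,0]<200)&(T[:,0]>120)&(np.hypot(T[:,1],T[:,2])<65)]
h,e=np.histogram(T[:,0],bins=np.arange(130,200,2)); print(dict(zip(e.astype(int).tolist(),h.tolist())))
for lo,hi in ((144,155),(174,184)):
    Q=T[(T[:,0]>lo)&(T[:,0]<hi)]; md=np.median(Q[:,0]);Q=Q[abs(Q[:,0]-md)<4]
    A=np.c_[Q[:,1:],np.ones(len(Q))]; c=np.linalg.lstsq(A,Q[:,0],rcond=None)[0]
    print(md,len(Q),"slopes",c.round(4),"circ(y,z)",circ(Q[:,1:]),rect(Q[:,1:]))
E
python3 inh2.py w6
```

```text
{130: 157, 132: 403, 134: 171, 136: 165, 138: 195, 140: 204, 142: 179, 144: 189, 146: 3318, 148: 2864, 150: 529, 152: 463, 154: 478, 156: 450, 158: 404, 160: 403, 162: 376, 164: 334, 166: 292, 168: 287, 170: 277, 172: 275, 174: 233, 176: 238, 178: 3957, 180: 3848, 182: 828, 184: 278, 186: 254, 188: 138, 190: 22, 192: 0, 194: 0, 196: 0}
148.06593392483666 6900 slopes [-2.400000e-03  1.200000e-03  1.481443e+02] circ(y,z) (array([3.5, 1.1]), 39.2) (array([-0.2,  1. ]), array([69.9, 70.3]), 50.2)
180.02653391217854 8871 slopes [4.300000e-03 1.000000e-03 1.801143e+02] circ(y,z) (array([0. , 0.9]), 55.3) (array([11.3,  1.9]), array([ 86.6, 109.8]), 5.9)
```

```bash
python3 -m jog '[[[0,-0.03,-0.03],-8],[[0,-0.06,-0.06],-16],[[0,-0.09,-0.09],-24],[[0,-0.12,-0.12],-29],[[0,-0.15,-0.15],-29],[[0,-0.18,-0.175],-29],[[0,-0.205,-0.192],-29],[[0,-0.2185,-0.203],-29],[[0,-0.2185,-0.203],-29],[[0,-0.2185,-0.203],-29]]'; python3 -c "
from h import *;p=wshot('w7')"; python3 inh2.py w7; python3 go.py 635.6 -18.6 135 88
```

```text
time: 11.6
eef_pos: [635.7, -18.2, 337.4]
ee_rot: [-0.491, 0.509, 0.493, 0.508]
force: [0.6, 0.4, -5.6]
opening: 50.9
{130: 153, 132: 421, 134: 162, 136: 152, 138: 198, 140: 193, 142: 189, 144: 193, 146: 3252, 148: 2918, 150: 527, 152: 462, 154: 479, 156: 459, 158: 416, 160: 403, 162: 371, 164: 323, 166: 302, 168: 279, 170: 278, 172: 267, 174: 239, 176: 249, 178: 3958, 180: 3830, 182: 852, 184: 277, 186: 251, 188: 140, 190: 26, 192: 0, 194: 0, 196: 0}
148.0931210706372 6906 slopes [-2.900000e-03  4.000000e-04  1.481678e+02] circ(y,z) (array([2.7, 1.1]), 39.2) (array([-1. ,  1.1]), array([70. , 70.9]), 50.8)
180.0261927233754 8887 slopes [3.700000e-03 1.000000e-03 1.801336e+02] circ(y,z) (array([-0.7,  1.1]), 55.3) (array([11.3,  1.1]), array([ 86.1, 109.9]), 1.2)
t 11.65 eef [635.6 -17.7 337.9] toolx [-0.002  0.001 -1.   ] jaw 88.2 q [-0.21  0.58  1.15  0.    1.41 -1.75] F [-0.2  0.3 -6. ] op 51.3
shift [ 0.0299 -0.0001 -0.001 ] turn 0.2 or -179.8 dist 0.03
```

```bash
python3 -m jog '[[[0.02,0,-0.001],0],[[0.035,0,-0.001],0],[[0.042,0,-0.001],0],[[0.042,0,-0.001],0]]'; python3 go.py 635.5 -19.2 102 88; python3 -m jog '[[[0.004,0,0],0],[[0.008,0,0],0],[[0.012,0,0],0],[[0.016,0,0],0],[[0.016,0,0],0]]'; python3 go.py 635.5 -19.2 75 88
```

```text
time: 12.05
eef_pos: [635.6, -18.7, 296.0]
ee_rot: [-0.491, 0.508, 0.493, 0.507]
force: [-0.1, -0.1, -5.8]
opening: 51.1
t 12.05 eef [635.6 -18.7 296. ] toolx [-0.002  0.001 -1.   ] jaw 88.2 q [-0.22  0.62  1.21  0.    1.32 -1.75] F [-0.1 -0.1 -5.8] op 51.1
shift [ 0.021   0.     -0.0005] turn 0.2 or -179.8 dist 0.021
time: 12.55
eef_pos: [635.8, -19.7, 280.4]
ee_rot: [-0.491, 0.508, 0.492, 0.508]
force: [1.3, -0.5, -5.3]
opening: 50.8
t 12.55 eef [635.8 -19.7 280.4] toolx [-0.001  0.    -1.   ] jaw 88.1 q [-0.22  0.63  1.22  0.    1.28 -1.75] F [ 1.3 -0.5 -5.3] op 50.8
shift [0.0324 0.0003 0.0004] turn 0.1 or -179.9 dist 0.032
```

No contact, and it is already past the shaft top and key top. I continue down.

```bash
python3 -m jog '[[[0.006,0,0],0],[[0.012,0,0],0],[[0.018,0,0],0],[[0.024,0,0],0],[[0.029,0,0],0],[[0.031,0,0],0],[[0.031,0,0],0]]'; python3 go.py 635.5 -19.2 73 88
```

```text
time: 13.25
eef_pos: [635.9, -19.7, 249.6]
ee_rot: [-0.492, 0.508, 0.492, 0.508]
force: [0.1, -0.3, -6.1]
opening: 50.5
t 13.25 eef [635.9 -19.7 249.6] toolx [-0.001  0.    -1.   ] jaw 88.1 q [-0.22  0.67  1.26 -0.    1.22 -1.75] F [ 0.1 -0.3 -6.1] op 50.5
shift [0.0036 0.0004 0.0005] turn 0.1 or -179.9 dist 0.004
```

```bash
python3 -m jog '[[[0.001,0,0],0],[[0.002,0,0],0],[[0.003,0,0],0],[[0.0035,0,0],0],[[0.0035,0,0],0]]'; python3 go.py 635.5 -19.2 73 88
```

```text
time: 13.75
eef_pos: [635.9, -19.7, 246.4]
ee_rot: [-0.492, 0.508, 0.492, 0.508]
force: [-0.1, -0.5, -5.7]
opening: 50.5
t 13.75 eef [635.9 -19.7 246.4] toolx [-0.  0. -1.] jaw 88.1 q [-0.22  0.67  1.26  0.    1.21 -1.75] F [-0.1 -0.5 -5.7] op 50.5
shift [0.0004 0.0004 0.0004] turn 0.1 or -179.9 dist 0.001
```

```bash
python3 -m jog '[[[0.0005,0,0],0],[[0.001,0,0],0],[[0.0015,0,0],0],[[0.0015,0,0],0]]'; python3 -m jog '[[[0,0,0],0],[[0,0,0],0],[[0,0,0],0],[[0,0,0],0],[[0,0,0],0],[[0,0,0],0]]' 0.08; python3 -m jog '[[[-0.03,0,0],0],[[-0.07,0,0],0],[[-0.11,0,0],0],[[-0.13,0,0],0],[[-0.13,0,0],0]]' 0.0854
python3 - <<'E'
from h import *; import cv2
p=wshot("w8"); Z=wcloud(p).reshape(-1,3)
cv2.imwrite("pics/w8c.png",cv2.resize(p["color"][70:300,100:400,::-1],(780,598)))
def near(x,y,r,z0,z1): return Z[(np.hypot(Z[:,0]-x,Z[:,1]-y)<r)&(Z[:,2]>z0)&(Z[:,2]<z1)]
for n,r,z0,z1 in (("boss",45,96,100.5),("plate",62,60,72)):
    Q=near(635.5,-18.6,r,z0,z1); A=np.c_[Q[:,:2]-[635.5,-18.6],np.ones(len(Q))]
    print(n,circ(Q),rect(Q),len(Q),np.median(Q[:,2]),np.linalg.lstsq(A,Q[:,2],rcond=None)[0].round(4))
for s in (-1,1):
    q=near(635.5+s*21,-18,3,80,110); print("key end",s,len(q),np.median(q[:,2]))
E
```

```text
time: 14.15
eef_pos: [635.8, -19.6, 246.1]
ee_rot: [-0.492, 0.508, 0.491, 0.508]
force: [-3.8, 0.0, 6.2]
opening: 50.9
time: 14.75
eef_pos: [635.9, -19.6, 244.9]
ee_rot: [-0.492, 0.508, 0.492, 0.508]
force: [-0.1, 0.1, -0.1]
opening: 80.0
time: 15.25
eef_pos: [635.8, -19.6, 378.5]
ee_rot: [-0.494, 0.507, 0.49, 0.509]
force: [-0.7, -0.3, -0.0]
opening: 85.1
boss (array([636.9, -19. ]), 35.2) (array([637., -19.]), array([52.3, 70.2]), 87.7) 2227 98.1674069533683 [-5.90000e-03  1.00000e-03  9.81588e+01]
plate (array([636.7, -18.6]), 55.2) (array([636.4, -18.9]), array([108.4, 107.8]), 19.5) 4248 66.02288729521212 [-4.20000e-03  5.00000e-04  6.58223e+01]
key end -1 39 94.33024328684621
key end 1 27 93.69195543854357
```

View pics/w8c.png

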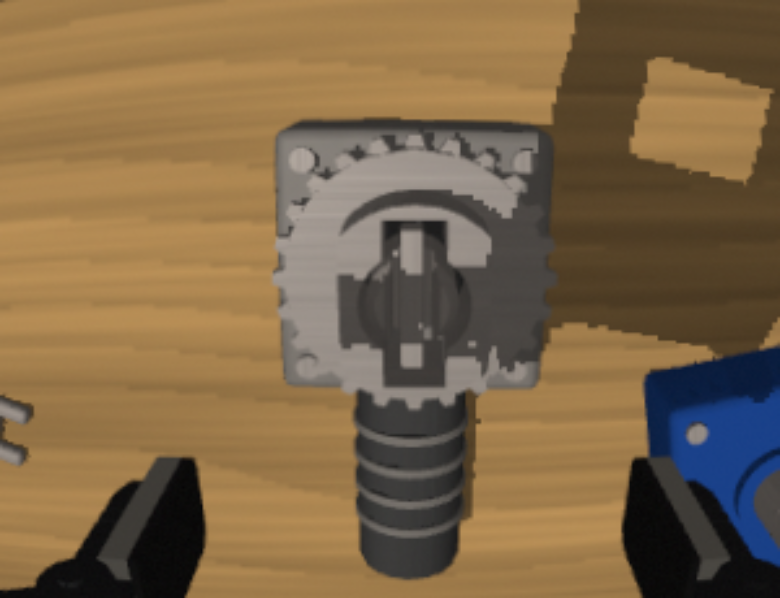

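The sprocket is home: boss top 98.2 (nominal 98), plate top 66 and level. The key's top is at 94 within the keyway, and the gripper is clear above. I hand in.

```bash
python3 -c "
from rig import env
print(env.hand_in())"
```

```text
the job is handed in; nothing more can be done
None
```

I put the key in the grey drive's slot, slid the keyed sprocket down over shaft and key, let go of both, and handed the job in at about 15.3 s. No verdict was reported.

- **Key:** gripped by its two ends and released on the slot floor. Its top measured 94 mm at both ends (nominal 94), it was about 1 mm off the axis, and it lay along the slot. It was unchanged after the sprocket went on.
- **Sprocket:** its boss top measured 98.2 mm and its plate top 66.0 mm (nominal 98 and 66). It was about 1.5 mm off the axis, tilted about 0.006 rad, with the keyway in line with the slot.
- **Forces:** the highest readings I saw were about 7 N, at the light contacts when gripping the parts and setting them down. The gripper was open and clear above the drive at the end.
- **Plain sprocket:** the arm never went near it, but I did not measure its position again at the end.

No check failed or disagreed beyond the 1–2 mm of camera calibration.

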